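# Pick the isolation pad of the right hardness with a durometer and fit it

## Robot

A 7-joint arm with a two-finger parallel gripper is mounted at the origin on the work surface. World frame = base frame: x ahead of the robot, y to its left, z up, the work surface at z = 0. Lengths are in m, angles in rad, forces in N, time in s.
With the tool pointing down it reaches from about 0.4 to 0.85 m from the base axis. Payload 10.4 kg.
Tool frame: the origin (TCP) lies at the very end of the fingers, on their centre line; the grasp point (between the pads) lies 19 mm behind it; z points along the fingers, y is the direction in which the jaws open and shut (so a half turn about z gives the same grasp; the last joint's range is limited). The gripper opens to 85 mm and grips with 20 to 120 N. Pads are 22 mm wide; open, the fingers measure 114 mm over their backs; the gripper's body (76 mm by 85 mm) begins 54 mm behind the grasp point. The pads swing forward as they close: fully open they stand 13 mm farther back than shut.
Start: joints at [-1.212, 0.332, -0.065, 1.46, 0.022, 1.35, -0.088], TCP at [0.233, 0.58, 0.231] pointing down, gripper open.
Joint ranges: [-2.6, 2.6], [-0.5, 2.12], [-1.47, 1.34], [0.16, 2.42], [-1.27, 4.41], [0.06, 2.06], [-2.6, 2.6]. Speed limits (rad/s): [2.22, 2.22, 2.79, 2.79, 3.14, 3.14, 3.14].

## Interface

Orientations are given as a 3x3 rotation matrix whose columns are the frame's x, y, z axes.
In Python, from cell import * gives the robot as it stands. Calls block until the motion is done:
- goto(position, orientation): joint-space move of the TCP to a pose.
- move_l(position, orientation=None, max_speed=0.15, guard=None): straight line of the TCP; orientation=None keeps the orientation; max_speed is the mean speed in m/s. With guard (N) it stops when the force on the tool has changed by that much, and returns True; else False.
- move_joints(angles): joint-space move.
- grip(opening): finger opening in m; the grip force is fixed at half the most; returns when the fingers have stopped.
- pause(seconds).
- ik(position, orientation): joint angles nearest the present ones, or None.
- sense(): the state.
- snapshot(name): name is "scene" or "top" or "wrist"; returns (picture, depth): 480x640x3 uint8, blue, green, red; 480x640 float32, m along the optical axis (not along the pixel's ray), 0 where there is no reading.
- camera_info(name): a dict with "fx", "fy", "cx", "cy" (pixels), "T" (4x4, takes a point from camera to world coordinates). Camera axes: x right, y down, z forward; pixel columns grow to the right and rows downward; lengths in m; the calibration is good to about 2 mm. A picture is of the moment at which its call begins: read the wrist's pose just before it. camera_info takes no time and is no camera call; for the wrist camera it gives the pose at the moment of the call.
A pose or a line that the arm cannot do raises IKError and nothing moves.
- job_done(): hands the job in, once; it reports no verdict.
The state is a dict: "time": time; "joint_positions": joint angles; "qd": joint speeds; "effort": joint torques, N m; "ee_pos": TCP position; "tool_rot": TCP orientation; "contact_force": force on the tool from outside, world axes, zero at the start; "moment": the same for the moment, N m; "width": finger opening in m.
Only numpy, scipy, OpenCV 4.12 (cv2) and the standard library are available. Lean on these libraries where they do the work, as an engineer would, in place of code of your own. Each camera call takes 0.05 s, during which the arm holds its last target.

## Task

The microscope's base plate lacks one rubber pad: with the dial hardness gauge find which of the three loose pads on the board reads between 40 and 60, standing the gauge upright on the middle of a pad and pushing until its steel sole sits flat and firm (about 15 N, never under 10 or over 25), and hold that reading for a second. Then put the gauge back upright in its wooden rest, its shoulder down on the block, and set the pad with that reading, the same way up, fully home in the empty seat of the plate. Fit only a pad whose own reading you have held, leave the other two where they lie, and disturb nothing else.

Things in the scene. Friction and masses are not known exactly. Their poses are not given: they have to be found in the camera images.
- gauge: Dial hardness gauge, about 270 g, 124 mm tall, standing in its wooden rest at the start. Origin: centre of the underside of its round steel sole (30 mm diameter, 6 mm thick); z up along the gauge. Stem 22 mm diameter to z 22, square shoulder 46 x 46 mm from z 22 to 28, round dial case 58 mm diameter and 26 mm thick centred at z 55, white dial facing the gauge's own +x.
- gauge_grip (a point): Middle of the gauge's black handle, 104 mm above the sole: a square bar 26 x 26 mm (sides along the gauge's x and y), reaching from 84 to 124 mm above the sole. Grip it here, from above.
- gauge_sole (a point): Centre of the sole's underside. A sprung pin of 5 mm diameter stands 6 mm out of it; it takes 0.5 N to start it and 8 N to push it in flush. The reading is true only while the sole sits flat on the pad: before that every pad reads too low; pushing harder once seated hardly changes it. Once the sole touches, the push rises steeply (over 5 N a millimetre): go the last millimetres slowly.
- needle (a joint): Needle of the dial: 0 rad = reading 0 (pin fully out), 4.712 rad = reading 100 (pin flush with the sole), in proportion, so 40 to 60 is 1.885 to 2.827 rad. Seen face on, 0 is at the lower left, 50 at the top, 100 at the lower right; long marks at 0, 50 and 100, a middle one every 10.
- rest: Wooden rest block, 90 x 90 x 42 mm high, fixed. Origin: centre of its underside, z up. An upright through hole of 36 mm diameter in its middle takes the gauge's sole and stem (3 mm of play all round); the gauge's shoulder rests on the top face, so that the sole then hangs 20 mm above the block's underside.
- board: Pine board, 130 mm (its x) x 330 mm (its y), 12 mm thick, fixed. Origin: centre of its underside. The three loose pads stand on it in a row along its y, about 105 mm apart.
- pad_a: Loose black rubber pad, hand-moulded: 50 mm diameter, 20 to 30 mm high (each differs), 60 g, standing on the board. Origin: centre of its underside, z up. The middle of its top face (a 16 mm circle) gives under the gauge's pin; the rim round it gives only 1 mm under 10 N. The three look alike and differ in hardness: one reads about 20, one about 50, one about 75.
- pad_b: Another loose rubber pad, like pad_a but of another height and hardness.
- pad_c: Another loose rubber pad, like pad_a but of another height and hardness.
- plate: Aluminium base plate, 240 mm (its x) x 190 mm (its y), 16 mm thick, lying feet up, fixed. Origin: centre of its underside. Pads are already fitted at three of its corners and stand 19 mm above its top face; the fourth corner has the empty seat.
- seat (a point): Centre of the floor of the empty seat: a round recess of 54 mm diameter, 6 mm deep (the floor is 10 mm above the plate's underside), 80 mm in -x and 55 mm in -y of the plate's centre in the plate's own axes. A pad (50 mm) drops in with 2 mm of play all round.
- thumb_nut: Bystander: brass thumb nut, 22 mm diameter, 14 mm high, standing on the board among the pads, nearer the robot than their row. Origin: centre of its underside.
- flask: Bystander: clear culture flask lying flat, 75 x 50 x 26 mm with a blue cap. Origin: centre of its underside.
- dish: Bystander: glass dish, 90 mm diameter, 16 mm high. Origin: centre of its underside.
- driver: Bystander: screwdriver, 170 mm long, lying. Origin: middle of its underside.
- offcut: Bystander: wood offcut 100 x 55 x 22 mm. Origin: centre of its underside.
- drops: Bystander: amber dropper bottle, 38 mm diameter, 75 mm high. Origin: centre of its underside.
- objective: Bystander: steel microscope objective standing up, 29 mm diameter, 42 mm high. Origin: centre of its underside.
Things that resemble listed ones, but are neither listed nor needed, are in the scene too. What is shaped like the pad_b but red or turquoise is not meant. What is shaped like the rest but turquoise is not meant.

How it is judged:
On the way:
1. the gauge is held upright and seated firmly (over 10 N) on the pad that reads between 40 and 60, showing that reading (contact force between gauge and pad_b above 10 N and angle between gauge's own z axis and vertical below 0.1 rad and value of joint needle between 1.885 and 2.827 rad), for 0.6 s.
At the end, for the whole second after the job is handed in: The 40-60 pad is home in the seat: within 4 mm of its centre, 2 mm of its floor, level within 0.06 rad. The gauge is in its rest: within 6 mm of centre, shoulder within 2.5 mm of the block, upright within 0.1 rad. Both at rest; the other pads within 20 mm of where they stood (horizontal distance between pad_b and seat below 0.004 m and z of pad_b in the frame of seat between -0.003 and 0.002 m and angle between pad_b's own z axis and vertical below 0.06 rad and linear speed of each of pad_b, gauge below 0.01 m/s and horizontal distance between gauge and rest below 0.006 m and z of gauge in the frame of rest between 0.0175 and 0.0225 m and angle between gauge's own z axis and vertical below 0.1 rad and distance of each of pad_a, pad_c from where it was at the start of the episode below 0.02 m); the robot touches nothing.
It fails at once if the gauge is pressed on a pad with more than 25 N (contact force between gauge and pad_a above 25 N or contact force between gauge and pad_b above 25 N or contact force between gauge and pad_c above 25 N).
It fails at once if the gauge is tipped by more than 0.6 rad (angle between gauge's own z axis and vertical above 0.6 rad).
It fails at once if one of the other two pads is displaced by more than 20 mm (distance of any of pad_a, pad_c from where it was at the start of the episode above 0.02 m).
It fails at once if a bystander is displaced by more than 20 mm (distance of any of thumb_nut, flask, dish, driver, offcut, drops, objective from where it was at the start of the episode above 0.02 m).
It also fails if it takes over 72 s, if anything falls off the work surface, if the arm or the gripper's body presses on something with over 40 N, if the wrist force passes 120 N, or if a joint passes its speed limit or range.

## Working session

There is one attempt and no reset: what is moved stays moved. The work goes in short steps, each a Python script; the robot and the scene stay as the last script left them, time stands still between calls to the robot, and variables do not carry over. Pictures are saved under pics/ and viewed, and the job is handed in when it is done.

```bash
ls; mkdir -p pics; python3 - <<'E'
from cell import *
import cv2, numpy as np
for n in ["scene","top","wrist"]:
    p,d=snapshot(n); cv2.imwrite(f"pics/{n}0.png",p); np.save(f"pics/{n}0.npy",d)
    c=camera_info(n); print(n,c["fx"],c["fy"],c["cx"],c["cy"]); print(np.round(c["T"],3))
    np.save(f"pics/{n}0_T.npy",c["T"])
s=sense(); print(s["time"],s["ee_pos"],s["tool_rot"],s["contact_force"],s["width"])
E
```

```text
pics
scene 570.7629699975369 570.7629699975369 326.63060776121443 243.00529348762228
[[-0.51   0.594 -0.622  1.341]
 [ 0.86   0.365 -0.357  0.333]
 [ 0.015 -0.717 -0.697  0.951]
 [ 0.     0.     0.     1.   ]]
top 597.1460997151437 597.1460997151437 324.8978531642174 231.4204474280941
[[-0.027 -0.993  0.115  0.382]
 [-1.     0.026 -0.009 -0.1  ]
 [ 0.006 -0.115 -0.993  1.581]
 [ 0.     0.     0.     1.   ]]
wrist 390.176822085909 390.176822085909 319.5059737506402 245.31314942663028
[[ 0.372  0.892  0.255  0.168]
 [ 0.928 -0.358 -0.102  0.606]
 [-0.     0.275 -0.962  0.373]
 [ 0.     0.     0.     1.   ]]
0.15 [0.23274784 0.57972672 0.23071092] [[-9.28001748e-01  3.72575654e-01 -3.72468425e-04]
 [ 3.72575838e-01  9.28001177e-01 -1.02940900e-03]
 [-3.78815955e-05 -1.09406609e-03 -9.99999401e-01]] [ 0.015482   -0.39445826 -0.59699103] 0.08537536182003103
```

View pics/scene0.png

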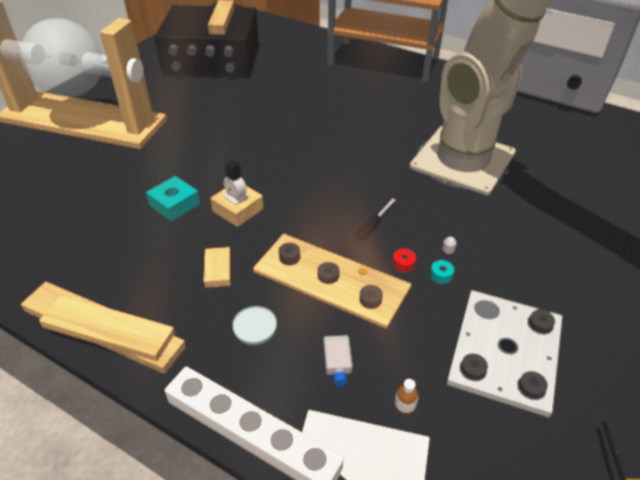

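View pics/top0.png

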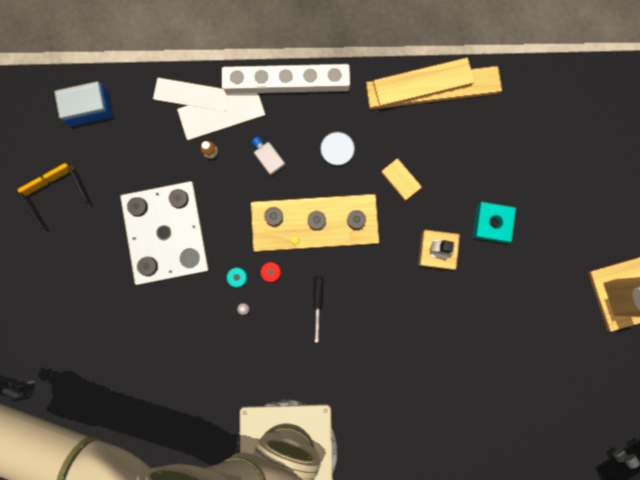

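View pics/wrist0.png

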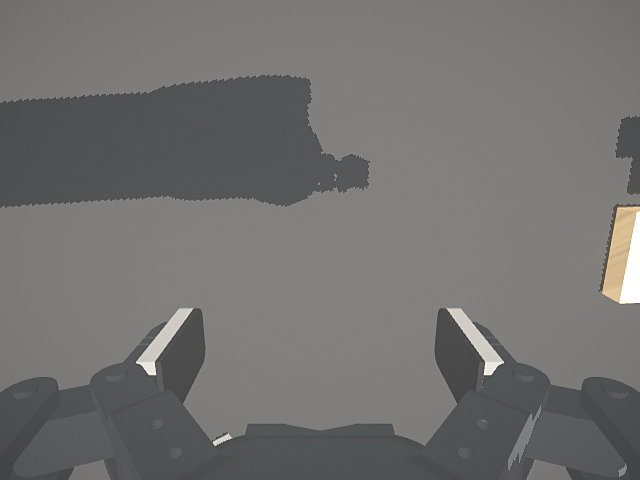

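```bash
cat > h.py <<'E'
import numpy as np, cv2
K={"scene":(570.763,570.763,326.631,243.005),"top":(597.146,597.146,324.898,231.420),"wrist":(390.177,390.177,319.506,245.313)}
def w(cam,u,v,d,T):
    fx,fy,cx,cy=K[cam]; p=np.array([(u-cx)/fx*d,(v-cy)/fy*d,d]); return T[:3,:3]@p+T[:3,3]
def cloud(cam,d,T):
    fx,fy,cx,cy=K[cam]; v,u=np.mgrid[:480,:640]
    P=np.stack([(u-cx)/fx*d,(v-cy)/fy*d,d],-1); return P@T[:3,:3].T+T[:3,3]
def onplane(cam,u,v,z,T):
    fx,fy,cx,cy=K[cam]; r=T[:3,:3]@np.array([(u-cx)/fx,(v-cy)/fy,1]); o=T[:3,3]; t=(z-o[2])/r[2]; return o+r*t
E
python3 - <<'E'
import cv2,numpy as np
from h import *
a=cv2.imread("pics/top0.png")
cv2.imwrite("pics/t1.png",cv2.resize(a[180:260,400:530],None,fx=6,fy=6,interpolation=cv2.INTER_CUBIC))
cv2.imwrite("pics/t2.png",cv2.resize(a[180:260,245:385],None,fx=5.5,fy=5.5,interpolation=cv2.INTER_CUBIC))
cv2.imwrite("pics/t3.png",cv2.resize(a[175:290,110:220],None,fx=5,fy=5,interpolation=cv2.INTER_CUBIC))
T=np.load("pics/top0_T.npy"); d=np.load("pics/top0.npy")
C=cloud("top",d,T)
for n,(u,v) in dict(pl=(273,216),pm=(317,220),pr=(357,220),board=(340,240),rest=(427,262),handle=(448,247),plate=(140,222),nut=(295,240)).items(): print(n,np.round(C[v,u],4))
E
```

```text
pl [0.6041 0.0213 0.0377]
pm [ 0.5912 -0.0932  0.0327]
pr [ 0.5874 -0.1974  0.0404]
board [ 0.539  -0.1524  0.0134]
rest [ 0.4733 -0.375   0.0386]
handle [ 0.502  -0.4086  0.1442]
plate [0.6014 0.3761 0.0086]
nut [ 0.541  -0.0342  0.0247]
```

```bash
python3 - <<'E'
import cv2
a=cv2.imread("pics/scene0.png")
cv2.imwrite("pics/s1.png",cv2.resize(a[150:230,190:290],None,fx=6,fy=6,interpolation=cv2.INTER_CUBIC))
E
```

```text
(no output)
```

View pics/t1.png

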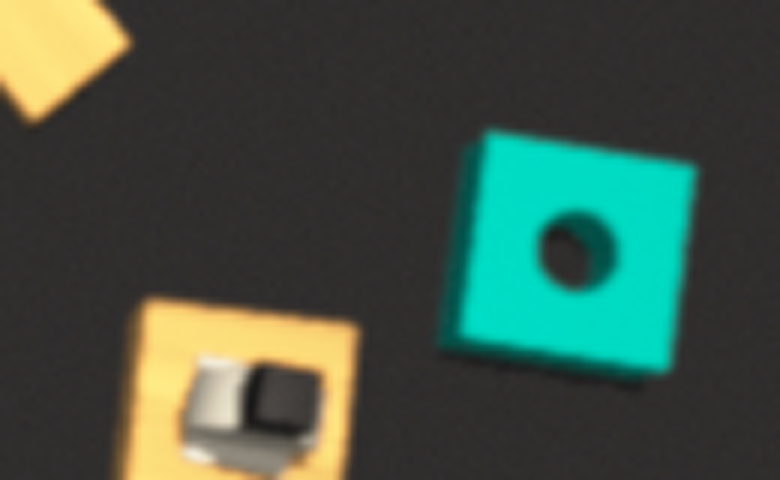

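View pics/t2.png

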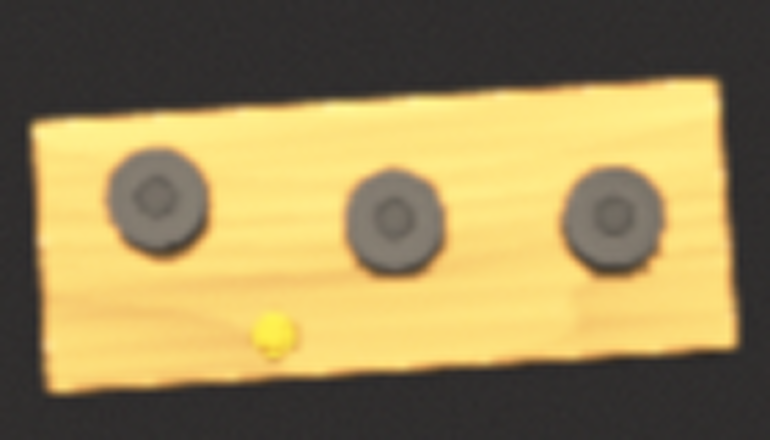

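View pics/t3.png

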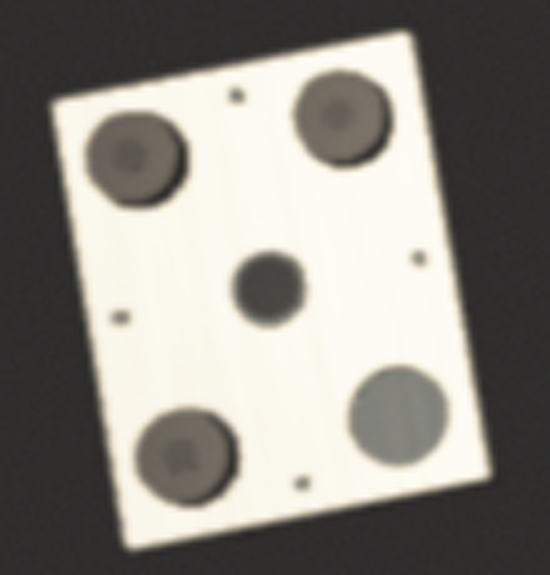

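View pics/s1.png

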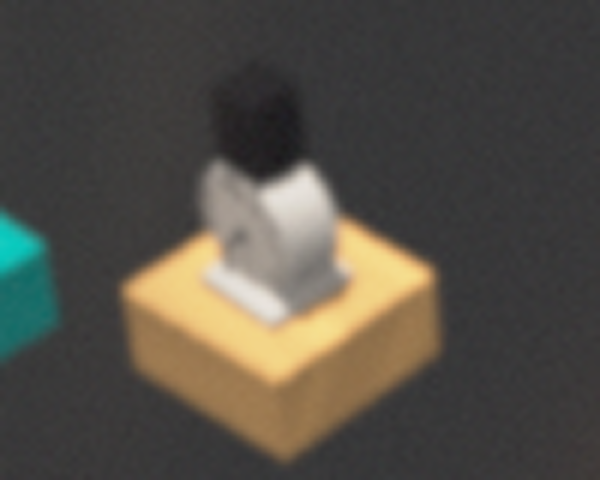

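```bash
cat >> h.py <<'E'
def R(yaw): # tool down, tool x at yaw in world
    c,s=np.cos(yaw),np.sin(yaw); return np.array([[c,s,0],[s,-c,0],[0,0,-1.]])
E
python3 - <<'E'
from cell import *
import cv2, numpy as np
from h import *
T=np.load("pics/top0_T.npy")
def t(ox,oy,s,x,y,z): 
    return onplane("top",ox+(x+.5)/s-.5,oy+(y+.5)/s-.5,z,T)
for n,a in dict(pl=(245,180,5.5,157,199,.037),pm=(245,180,5.5,394,218,.037),pr=(245,180,5.5,613,214,.037),nut=(245,180,5.5,273,333,.026),
  seat=(110,175,5,398,415,.014),handle=(400,180,6,285,400,.144),bl=(245,180,5.5,33,122,.012),br=(245,180,5.5,718,79,.012),plc=(110,175,5,270,288,.016)).items():
    print(n,np.round(t(*a),4))
for p in [(0.5,-.405,.25),(.5,-.405,.11),(.6,0,.2),(.6,-.2,.2)]:
    print(p,np.round(ik(p,R(0)),2))
E
```

```text
pl [0.6047 0.0209 0.037 ]
pm [ 0.5927 -0.0912  0.037 ]
pr [ 0.5919 -0.1952  0.037 ]
nut [ 0.5405 -0.0323  0.026 ]
seat [0.503  0.2448 0.014 ]
handle [ 0.5039 -0.4065  0.144 ]
bl [0.6475 0.0822 0.012 ]
br [ 0.66   -0.2498  0.012 ]
plc [0.5716 0.3116 0.016 ]
(0.5, -0.405, 0.25) [-0.05  0.5   0.95  1.42 -0.4   1.43 -0.67]
(0.5, -0.405, 0.11) [ 0.02  0.58  0.82  1.59 -0.45  1.17 -0.64]
(0.6, 0, 0.2) [-0.61  0.34  0.66  1.61 -0.21  1.27 -1.48]
(0.6, -0.2, 0.2) [-0.41  0.49  0.9   1.52 -0.39  1.32 -1.04]
```

```bash
python3 - <<'E'
from cell import *
import cv2, numpy as np
from h import *
def look(tag):
    T=camera_info("wrist")["T"]; p,d=snapshot("wrist"); cv2.imwrite(f"pics/{tag}.png",p); np.save(f"pics/{tag}.npy",d); np.save(f"pics/{tag}_T.npy",T)
    s=sense(); print(tag,round(s["time"],2),np.round(s["ee_pos"],4),np.round(s["tool_rot"][:,0],4))
goto([.503,.245,.18],R(0)); look("w_seat")
goto([.5947,-.09,.28],R(0)); look("w_pads")
goto([.504,-.405,.25],R(-.12)); look("w_gauge")
E
```

```text
w_seat 1.88 [0.5026 0.246  0.18  ] [ 1.0e+00  2.6e-03 -1.0e-04]
w_pads 3.29 [ 0.5948 -0.088   0.2794] [ 1.0e+00  2.7e-03 -8.0e-04]
w_gauge 4.59 [ 0.5057 -0.4031  0.25  ] [ 9.932e-01 -1.165e-01  5.000e-04]
```

View pics/w_seat.png

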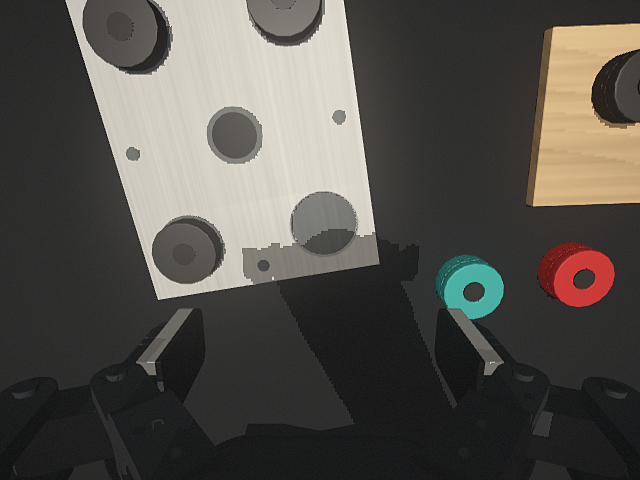

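View pics/w_pads.png

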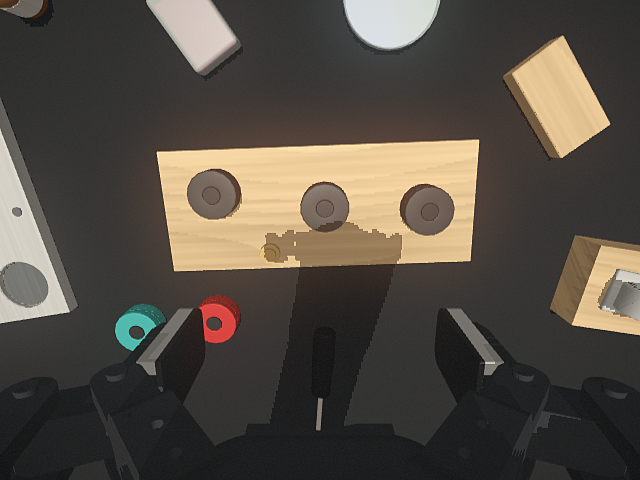

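View pics/w_gauge.png

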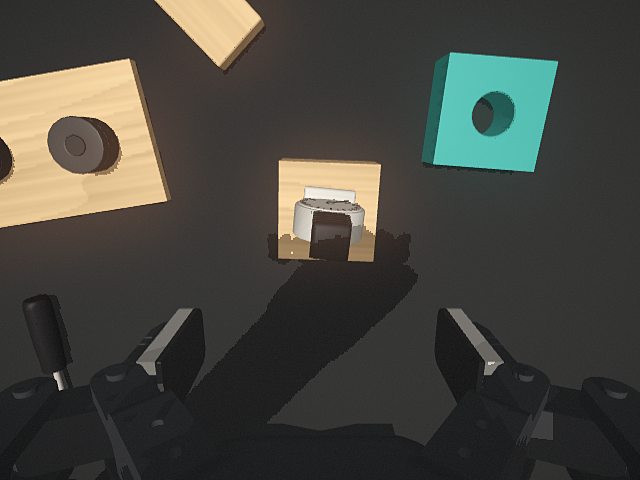

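```bash
python3 - <<'E'
import cv2
a=cv2.imread("pics/w_gauge.png"); cv2.imwrite("pics/g1.png",cv2.resize(a[150:275,265:395],None,fx=5,fy=4.6,interpolation=cv2.INTER_CUBIC))
a=cv2.imread("pics/w_pads.png"); a=cv2.convertScaleAbs(a,alpha=1.8); cv2.imwrite("pics/p1.png",cv2.resize(a[130:280,170:470],None,fx=2.6,fy=2.6,interpolation=cv2.INTER_CUBIC))
a=cv2.imread("pics/w_seat.png"); a=cv2.convertScaleAbs(a,alpha=1.5); cv2.imwrite("pics/se1.png",cv2.resize(a[170:310,230:400],None,fx=4,fy=4,interpolation=cv2.INTER_CUBIC))
E
```

```text
(no output)
```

View pics/g1.png

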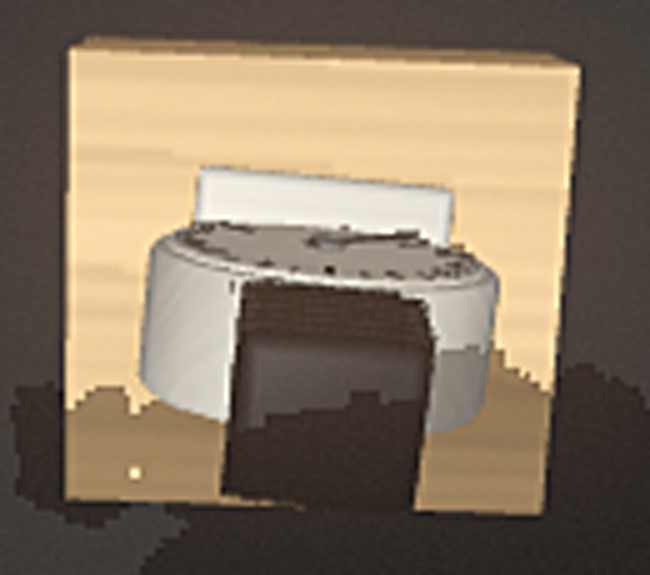

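View pics/p1.png

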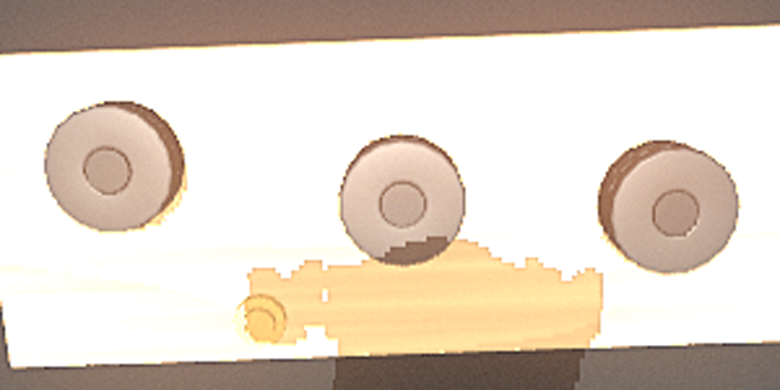

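View pics/se1.png

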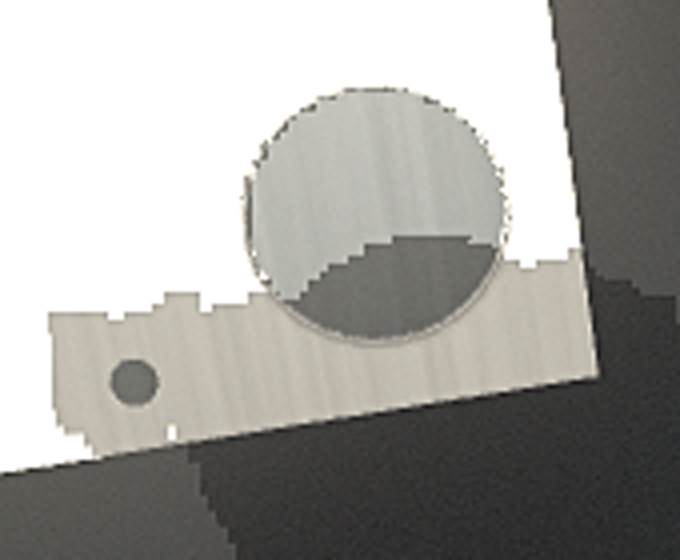

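```bash
python3 - <<'E'
import numpy as np
from h import *
T=np.load("pics/w_gauge_T.npy")
def g(x,y,z): return onplane("wrist",265+(x+.5)/5-.5,150+(y+.5)/4.6-.5,z,T)
for n,a in dict(hc=(330,422,.144),h1=(245,335,.144),h2=(435,345,.144),h3=(222,495,.144),h4=(415,510,.144),s1=(200,167,.048),s2=(452,188,.048),b1=(70,48,.042),b2=(578,68,.042),b3=(65,498,.042),b4=(545,515,.042)).items(): print(n,np.round(g(*a),4))
d=np.load("pics/w_gauge.npy"); print("depth handle",np.round(cloud("wrist",d,T)[[238,245],[330,330]],4), "block",np.round(cloud("wrist",d,T)[175,290],4))
T=np.load("pics/w_pads_T.npy"); d=np.load("pics/w_pads.npy"); C=cloud("wrist",d,T)
for n,(x,y) in dict(pl=(106,169),pm=(403,203),pr=(676,212),b=(300,280)).items():
    u,v=170+(x+.5)/2.6-.5,130+(y+.5)/2.6-.5
    patch=C[int(v)-6:int(v)+7,int(u)-6:int(u)+7].reshape(-1,3); z=np.median(patch[:,2])
    print(n,round(u,1),round(v,1),"z",round(z,4),np.round(onplane("wrist",u,v,z,T),4), patch[:,2].std())
print("nut",np.round(onplane("wrist",170+262/2.6,130+320/2.6,.024,T),4))
T=np.load("pics/w_seat_T.npy"); d=np.load("pics/w_seat.npy"); C=cloud("wrist",d,T)
# seat rim: ellipse extents in crop 4x
l,r,t,b=246,508,88,345
u,v=230+((l+r)/2+.5)/4-.5,170+((t+b)/2+.5)/4-.5
print("seat",u,v,np.round(onplane("wrist",u,v,.016,T),4),"depth z",C[int(v),int(u)],C[270,300])
for x,y in [(598,376),(20,473),(550,0)]: print(np.round(onplane("wrist",230+x/4,170+y/4,.016,T),4))
E
```

```text
hc [ 0.5057 -0.4103  0.144 ]
h1 [ 0.5197 -0.4007  0.144 ]
h2 [ 0.5154 -0.4252  0.144 ]
h3 [ 0.4964 -0.3948  0.144 ]
h4 [ 0.4912 -0.4202  0.144 ]
s1 [ 0.5322 -0.3927  0.048 ]
s2 [ 0.523  -0.4364  0.048 ]
b1 [ 0.5566 -0.3725  0.042 ]
b2 [ 0.5425 -0.461   0.042 ]
b3 [ 0.4674 -0.3585  0.042 ]
b4 [ 0.4532 -0.4481  0.042 ]
depth handle [[ 0.5081 -0.4102  0.1442]
 [ 0.5035 -0.4097  0.1449]] block [ 0.5426 -0.3808  0.0428]
pl 210.5 194.7 z 0.0362 [0.6056 0.0206 0.0362] 0.0008438129668090515
pm 324.7 207.8 z 0.0343 [ 0.5925 -0.0927  0.0343] 0.029734889960047188
pr 429.7 211.2 z 0.04 [ 0.5904 -0.1969  0.04  ] 0.04130572411546785
b 285.1 237.4 z 0.0119 [ 0.5556 -0.0502  0.0119] 0.0007742416722343863
nut [ 0.5415 -0.0357  0.024 ]
seat 323.875 223.75 [0.5024 0.2428 0.016 ] depth z [0.50183441 0.24349751 0.01077534] [0.4631741  0.26242625 0.016669  ]
[0.4684 0.1966 0.016 ]
[0.4464 0.3175 0.016 ]
[0.5451 0.2093 0.016 ]
```

```bash
cat >> h.py <<'E'
import cell
def look(tag,cam="wrist"):
    T=cell.camera_info(cam)["T"]; p,d=cell.snapshot(cam); cv2.imwrite(f"pics/{tag}.png",p); np.save(f"pics/{tag}.npy",d); np.save(f"pics/{tag}_T.npy",T)
    return p
def st(tag=""):
    s=cell.sense(); print(tag,"t",round(s["time"],2),"p",np.round(s["ee_pos"],4),"x",np.round(s["tool_rot"][:,0],3),"z",np.round(s["tool_rot"][:,2],4),"F",np.round(s["contact_force"],2),"w",round(s["width"],4)); return s
E
python3 - <<'E'
from cell import *
from h import *
move_l([.5055,-.4102,.16],R(-.2),0.15); st()
move_l([.5055,-.4102,.110],None,0.1,guard=8); st()
grip(0.02); st("gripped"); look("w_g2")
move_l([.5055,-.4102,.185],None,0.1); pause(.2); st("lift"); look("w_g3")
E
```

```text
t 5.34 p [ 0.5059 -0.4104  0.1609] x [ 0.98  -0.198  0.001] z [ 9.e-04 -8.e-04 -1.e+00] F [-0.1   0.19  0.68] w 0.0853
 t 5.99 p [ 0.5056 -0.4105  0.1104] x [ 0.98  -0.199  0.   ] z [ 2.e-04 -4.e-04 -1.e+00] F [-0.14  0.98 -0.09] w 0.0853
gripped t 6.57 p [ 0.5057 -0.4104  0.1104] x [ 0.98  -0.199  0.001] z [ 6.e-04 -4.e-04 -1.e+00] F [ 0.66 -0.91  2.74] w 0.0253
lift t 7.72 p [ 0.5053 -0.41    0.1844] x [ 0.98  -0.199 -0.001] z [-9.e-04  5.e-04 -1.e+00] F [ 0.27  0.23 -2.95] w 0.0255
```

View pics/w_g3.png

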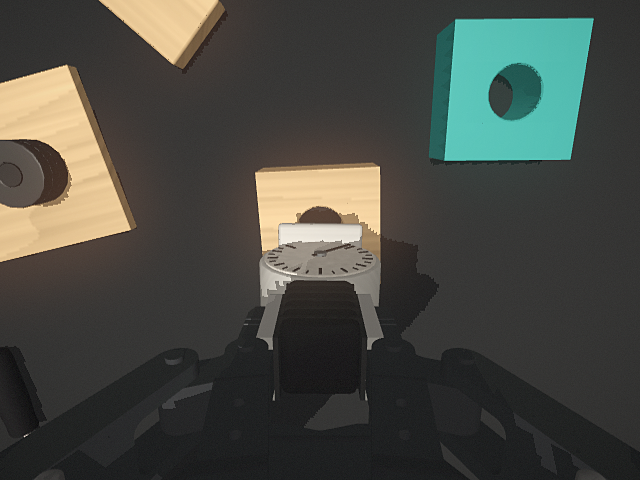

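```bash
cat >> h.py <<'E'
def fz(n=5):
    v=[]
    for i in range(n):
        v.append(cell.sense()["contact_force"][2]); cell.pause(.02)
    return float(np.mean(v))
def press(x,y,ztop,tag,off=0.090):
    Rr=R(-.2)
    cell.move_l([x,y,ztop+off+.012],Rr,0.2); cell.pause(.15); b=fz(); s=st("base %.2f"%b)
    z=ztop+off+.0012
    hit=cell.move_l([x,y,z],Rr,0.03,guard=11)
    s=st("near hit=%s"%hit)
    if not hit:
        hit=cell.move_l([x,y,z-.007],Rr,0.006,guard=11.5); s=st("hit=%s"%hit)
    z=s["ee_pos"][2]
    cell.pause(.1)
    for k in range(12):
        f=fz(4)-b; print("f",round(f,2),"z",round(cell.sense()["ee_pos"][2],4))
        if f>18: z+=.0004
        elif f<13.5: z-=.0004
        else: break
        cell.move_l([x,y,z],Rr,0.01)
    for i in range(2):
        look(f"{tag}_{i}"); cell.pause(.5); print("hold",round(fz(3)-b,2))
    look(f"{tag}_s","scene"); st("held")
    a=cv2.imread(f"pics/{tag}_1.png"); cv2.imwrite(f"pics/{tag}_crop.png",cv2.resize(a[215:295,245:395],None,fx=5,fy=7,interpolation=cv2.INTER_CUBIC))
E
python3 - <<'E'
from cell import *
from h import *
press(.5904,-.1969,.040,"rdR")
E
```

```text
base -2.77 t 9.32 p [ 0.5901 -0.1978  0.1422] x [ 0.98 -0.2   0.  ] z [ 2.e-04 -2.e-04 -1.e+00] F [-0.68  0.01 -2.36] w 0.0251
near hit=False t 9.82 p [ 0.5907 -0.1972  0.1316] x [ 0.98  -0.199  0.001] z [ 6.e-04 -4.e-04 -1.e+00] F [ 0.22 -1.33  2.03] w 0.0254
hit=True t 10.51 p [ 0.5911 -0.1973  0.1293] x [ 0.98  -0.199  0.002] z [ 0.0017 -0.     -1.    ] F [-1.56  2.05  9.88] w 0.0251
f 12.34 z 0.1293
f 9.58 z 0.1296
f 11.68 z 0.1293
f 14.01 z 0.1291
hold 14.0
hold 12.96
held t 12.88 p [ 0.5909 -0.1972  0.1292] x [ 0.98  -0.199  0.001] z [ 0.0014 -0.     -1.    ] F [-1.26  0.54 10.94] w 0.0254
```

View pics/rdR_crop.png

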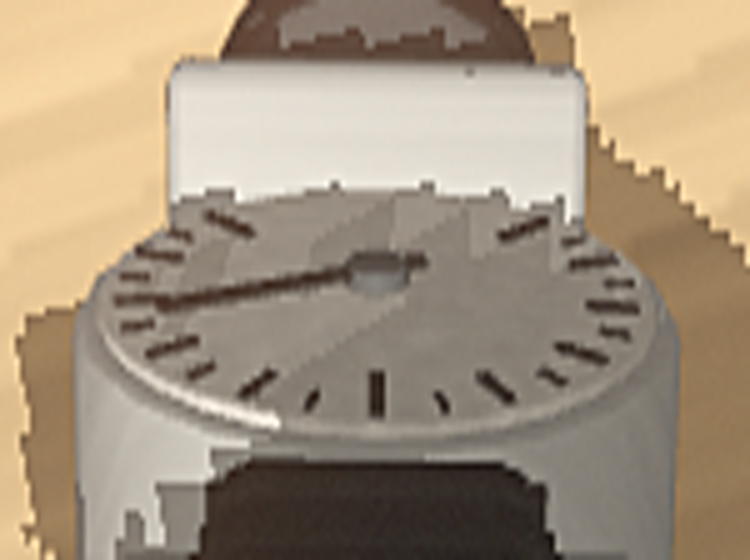

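The dial shows about 77: the needle tip at (160,301) lies by the 75–80 marks, with 50 at the bottom at (377,395). The right-hand pad is the hard one, so I'll try the middle pad.

```bash
python3 - <<'E'
from cell import *
from h import *
p=sense()["ee_pos"]
move_l([p[0],p[1],.150],None,0.15)
press(.5925,-.0927,.0343,"rdM")
E
```

```text
base -3.28 t 14.08 p [ 0.5923 -0.0939  0.1363] x [ 0.98 -0.2   0.  ] z [ 1.e-04 -3.e-04 -1.e+00] F [ 0.58  0.77 -3.44] w 0.0255
near hit=False t 14.59 p [ 0.5926 -0.0928  0.1255] x [ 0.98  -0.199  0.   ] z [ 1.e-04 -2.e-04 -1.e+00] F [ 0.81 -1.13 -0.69] w 0.0251
hit=True t 15.22 p [ 0.593  -0.0929  0.1238] x [ 0.98  -0.199  0.001] z [ 1.1e-03  3.0e-04 -1.0e+00] F [-1.9   0.37  9.27] w 0.0254
f 11.02 z 0.1238
f 8.94 z 0.1241
f 10.93 z 0.1238
f 12.81 z 0.1237
f 14.62 z 0.1235
hold 14.35
hold 14.41
held t 17.91 p [ 0.593  -0.0929  0.1235] x [ 0.98  -0.199  0.001] z [ 1.4e-03  3.0e-04 -1.0e+00] F [-2.85  0.44 11.33] w 0.0251
```

View pics/rdM_crop.png

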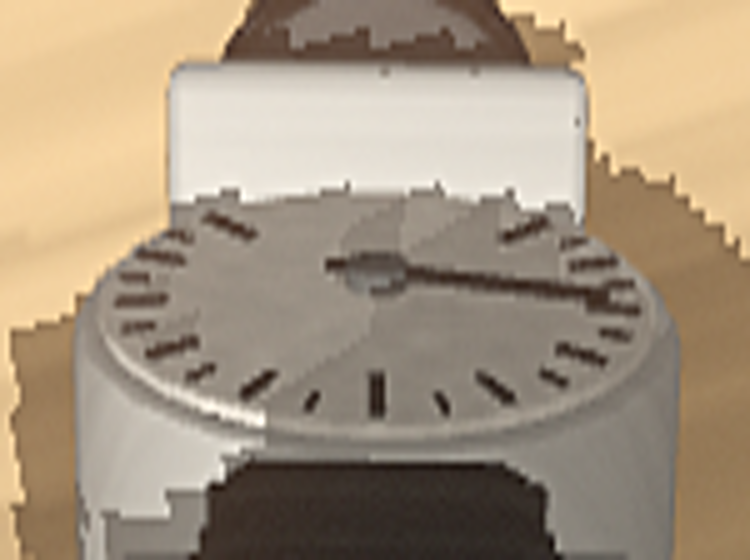

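The middle pad reads about 20, with the needle tip at (605,293) on the right, so it is the soft one. The left pad must also be read and held. The thumb nut, at (0.541,-0.035), is clear of the path.

```bash
python3 - <<'E'
from cell import *
from h import *
p=sense()["ee_pos"]
move_l([p[0],p[1],.150],None,0.15)
press(.6056,.0206,.0362,"rdL")
E
```

```text
base -3.05 t 19.2 p [0.6056 0.0192 0.1384] x [ 0.98  -0.201  0.   ] z [ 2.e-04 -2.e-04 -1.e+00] F [-0.37  0.63 -3.49] w 0.0249
near hit=False t 19.71 p [0.6059 0.0204 0.1276] x [ 0.98  -0.199  0.001] z [ 5.e-04 -3.e-04 -1.e+00] F [ 0.54 -2.06  0.67] w 0.0252
hit=True t 20.39 p [0.6063 0.0203 0.1253] x [ 0.98  -0.199  0.001] z [ 1.5e-03  3.0e-04 -1.0e+00] F [-2.78 -0.3   9.73] w 0.0253
f 11.76 z 0.1253
f 10.08 z 0.1256
f 11.65 z 0.1254
f 13.09 z 0.1252
f 15.05 z 0.125
hold 15.13
hold 15.13
held t 23.07 p [0.6062 0.0204 0.125 ] x [ 0.98  -0.199  0.001] z [ 1.4e-03  5.0e-04 -1.0e+00] F [-1.75 -1.49 11.69] w 0.0255
```

View pics/rdL_crop.png

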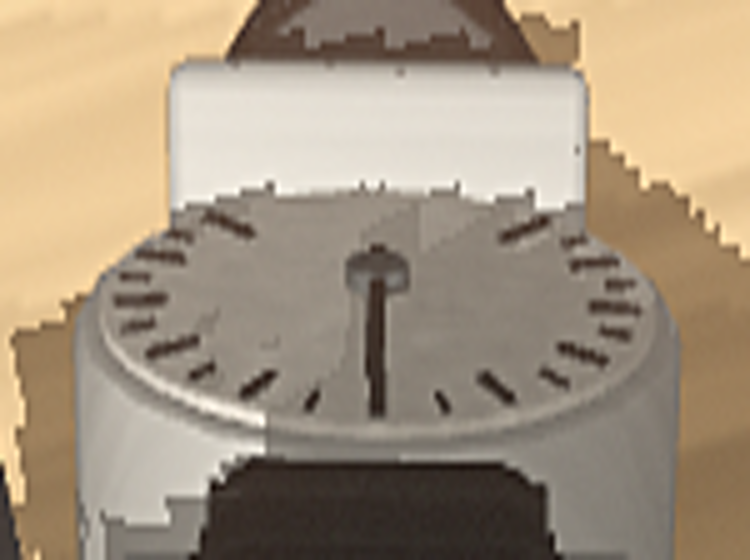

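View pics/rdL_s.png

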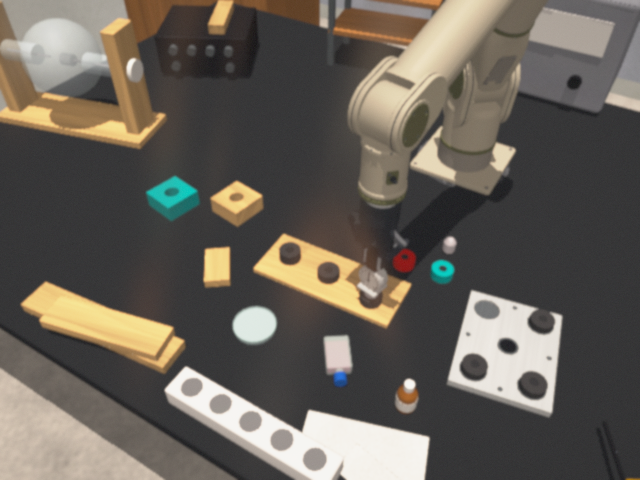

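The left pad reads exactly 50 (needle on the long mark at (377,395)), held at about 15 N. It is the one to fit. Next I return the gauge to its rest.

```bash
python3 - <<'E'
from cell import *
from h import *
p=sense()["ee_pos"]
move_l([p[0],p[1],.175],None,0.15)
move_l([.5057,-.4104,.165],R(-.2),0.22); move_l([.5057,-.4104,.150],R(-.2),0.1); pause(.2); st("above")
look("w_ret0")
h=move_l([.5057,-.4104,.120],R(-.2),0.05,guard=6); st("in %s"%h)
if not h:
    h=move_l([.5057,-.4104,.1085],R(-.2),0.02,guard=5); st("down %s"%h)
look("w_ret"); look("s_ret","scene")
E
```

```text
above t 26.23 p [ 0.5058 -0.4105  0.1504] x [ 0.98  -0.199  0.   ] z [ 4.e-04 -3.e-04 -1.e+00] F [-0.55  0.77 -2.94] w 0.0255
in False t 27.02 p [ 0.5057 -0.4106  0.1202] x [ 0.98  -0.199  0.   ] z [ 1.e-04 -2.e-04 -1.e+00] F [ 0.3  -0.08 -2.66] w 0.0253
down True t 27.52 p [ 0.5057 -0.4103  0.1104] x [ 0.98  -0.199 -0.   ] z [ 0.e+00  1.e-04 -1.e+00] F [-0.71  0.65  4.98] w 0.025
```

View pics/w_ret.png

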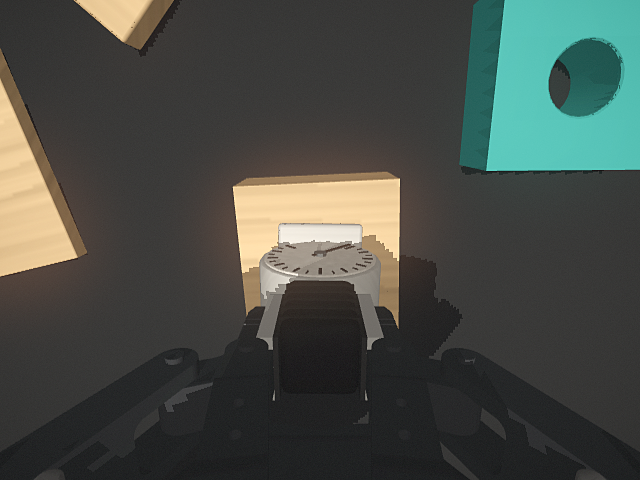

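```bash
python3 - <<'E'
from cell import *
from h import *
grip(0.085); st("open")
move_l([.5057,-.4104,.175],None,0.15); look("w_rest_after")
move_l([.55,-.2,.2],R(-.1),0.3)
move_l([.6056,.0238,.2002],R(0),0.3); pause(.25); st("pad view"); look("w_padL"); look("s_after","scene")
E
python3 - <<'E'
import cv2
a=cv2.imread("pics/w_padL.png"); a=cv2.convertScaleAbs(a,alpha=1.8); cv2.imwrite("pics/pL.png",cv2.resize(a[150:300,230:420],None,fx=4,fy=4,interpolation=cv2.INTER_CUBIC))
E
```

```text
open t 28.23 p [ 0.5052 -0.4097  0.1093] x [ 0.98  -0.199 -0.002] z [-0.0018  0.0013 -1.    ] F [-0.68  0.75  0.2 ] w 0.0854
pad view t 30.9 p [0.6054 0.0221 0.2004] x [ 1.    -0.002  0.   ] z [ 2.e-04 -0.e+00 -1.e+00] F [-0.71 -0.85  0.49] w 0.0844
```

View pics/w_rest_after.png

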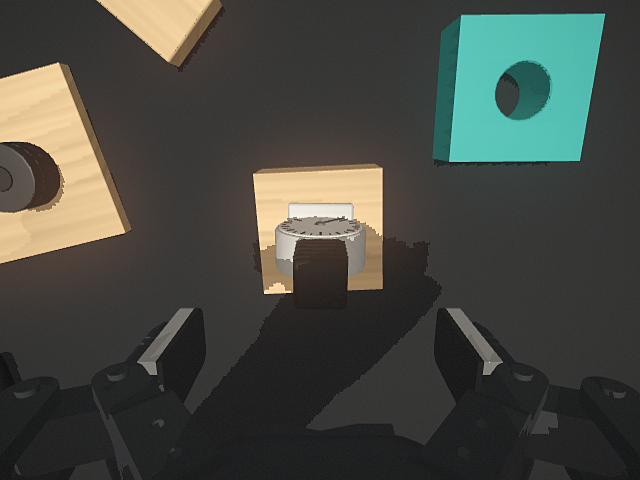

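View pics/pL.png

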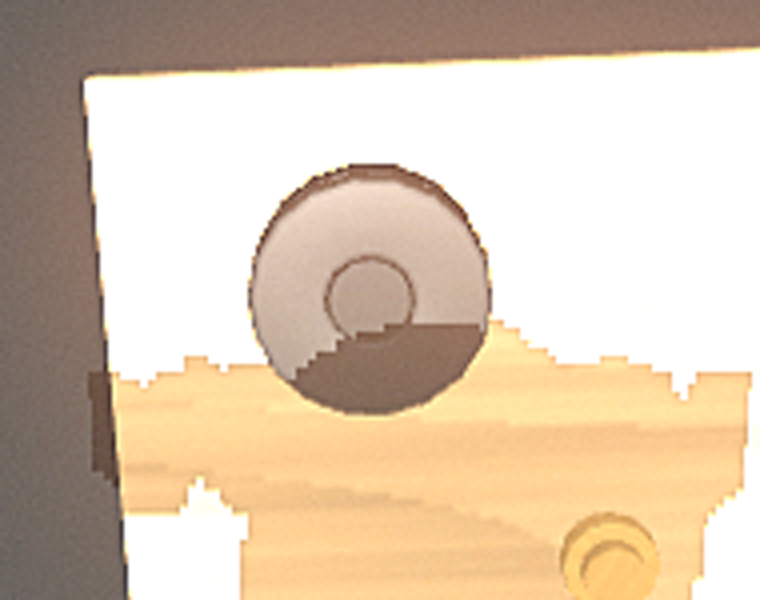

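View pics/w_padL.png

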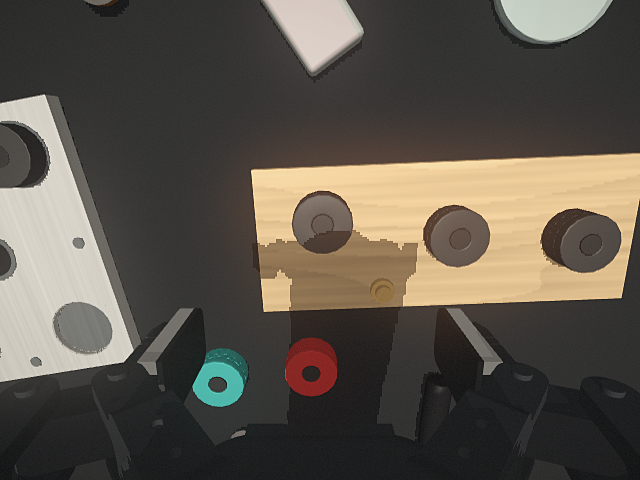

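```bash
python3 - <<'E'
from cell import *
from h import *
T=np.load("pics/w_padL_T.npy"); p=onplane("wrist",322.1,224.0,.0362,T); print(np.round(p,4)); x,y=p[:2]
move_l([x,y,.07],R(0),0.2); move_l([x,y,.0195],R(0),0.08,guard=8); st("at pad")
grip(0.045); st("gripped"); 
s=sense(); move_l([s["ee_pos"][0],s["ee_pos"][1],.09],R(0),0.15); pause(.2); st("lift"); look("w_pg")
E
python3 - <<'E'
import cv2
a=cv2.imread("pics/w_pg.png"); a=cv2.convertScaleAbs(a,alpha=2.2); cv2.imwrite("pics/pg.png",a)
E
```

```text
[0.605  0.0203 0.0362]
at pad t 32.58 p [0.6052 0.0202 0.0197] x [ 1. -0.  0.] z [ 3.e-04 -2.e-04 -1.e+00] F [-0.13  0.42  0.76] w 0.0847
gripped t 33.02 p [0.6053 0.0204 0.0201] x [1.    0.    0.001] z [ 7.e-04  3.e-04 -1.e+00] F [-2.59 -0.34  4.99] w 0.048
lift t 33.84 p [0.6046 0.0204 0.0889] x [ 1.     0.    -0.002] z [-1.7e-03 -5.0e-04 -1.0e+00] F [-0.06  0.13 -0.8 ] w 0.0481
```

View pics/pg.png

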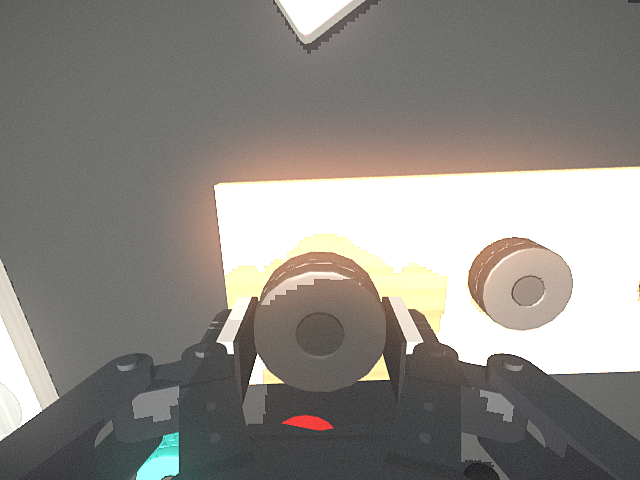

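```bash
python3 - <<'E'
from h import *
T=np.load("pics/w_pg_T.npy"); d=np.load("pics/w_pg.npy"); C=cloud("wrist",d,T)
print(np.round(onplane("wrist",320,334,.1052,T),4))
pts=C[300:370,285:355].reshape(-1,3); 
A=np.c_[pts[:,:2],np.ones(len(pts))]; k=np.linalg.lstsq(A,pts[:,2],rcond=None)[0]; print("plane slope",k[:2],"z",np.median(pts[:,2]))
E
```

```text
[0.6046 0.0204 0.1052]
plane slope [ 0.37001637 -0.00048353] z 0.10409542255623248
```

```bash
python3 - <<'E'
from h import *
T=np.load("pics/w_pg_T.npy"); d=np.load("pics/w_pg.npy"); C=cloud("wrist",d,T)
for v in range(262,392,8): print(v,np.round(C[v,320],4), np.round(C[v,285],4))
E
python3 - <<'E'
import cv2
a=cv2.imread("pics/w_pg.png"); a=cv2.convertScaleAbs(a,alpha=2.5); cv2.imwrite("pics/pg2.png",cv2.resize(a[235:405,230:410],None,fx=3.5,fy=3.5,interpolation=cv2.INTER_CUBIC))
E
```

```text
262 [0.6278 0.0204 0.093 ] [0.6234 0.0347 0.08  ]
270 [0.628  0.0204 0.1026] [0.6247 0.0335 0.0932]
278 [0.6254 0.0204 0.1035] [0.625  0.0327 0.1024]
286 [0.6227 0.0204 0.1041] [0.623  0.0325 0.1049]
294 [0.6193 0.0204 0.1032] [0.6195 0.0327 0.1038]
302 [0.6162 0.0204 0.1033] [0.6166 0.0328 0.1042]
310 [0.6134 0.0204 0.1038] [0.614  0.0327 0.1052]
318 [0.6101 0.0204 0.1036] [0.6105 0.0329 0.1044]
326 [0.6072 0.0204 0.104 ] [0.6075 0.0329 0.1046]
334 [0.6039 0.0204 0.1039] [0.6039 0.0331 0.1039]
342 [0.6001 0.0204 0.1029] [0.6007 0.0332 0.104 ]
350 [0.5966 0.0204 0.1027] [0.5976 0.0332 0.1044]
358 [0.5933 0.0204 0.1027] [0.5939 0.0333 0.1038]
366 [0.5908 0.0204 0.1041] [0.5914 0.0333 0.1051]
374 [0.5877 0.0204 0.1046] [0.5872 0.0335 0.104 ]
382 [0.5836 0.0204 0.1038] [0.5839 0.0335 0.1041]
390 [0.5807 0.0204 0.1045] [ 5.035e-01  4.440e-02 -3.000e-04]
```

View pics/pg2.png

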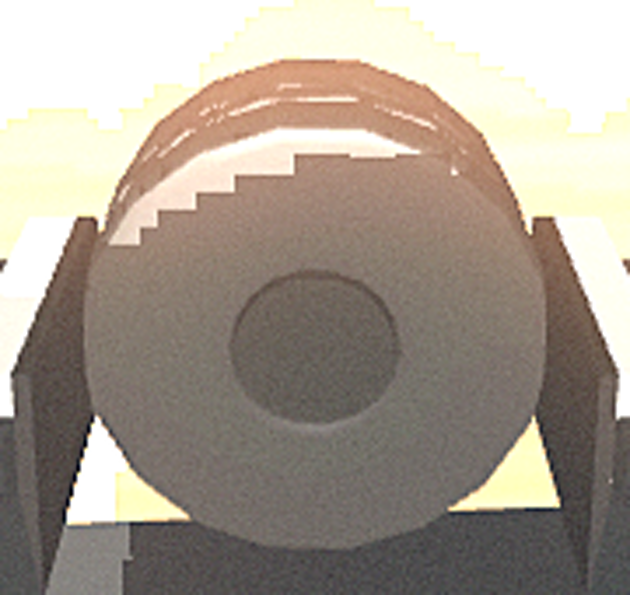

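```bash
python3 - <<'E'
from cell import *
from h import *
X,Y=.502,.243
move_l([X,Y,.09],R(0),0.22); move_l([X,Y,.045],R(0),0.12); pause(.15); st("above"); look("w_ab")
h=move_l([X,Y,.029],R(0),0.06,guard=6)
h=move_l([X,Y,.0165],R(0),0.015,guard=6); st("hit %s"%h); look("w_pl")
E
python3 - <<'E'
import cv2
for n in("ab","pl"):
    a=cv2.imread(f"pics/w_{n}.png"); a=cv2.convertScaleAbs(a,alpha=1.6); cv2.imwrite(f"pics/{n}2.png",cv2.resize(a[205:405,200:440],None,fx=3,fy=3,interpolation=cv2.INTER_CUBIC))
E
```

```text
above t 35.83 p [0.5026 0.2431 0.0459] x [ 1.    -0.     0.001] z [ 1.1e-03  8.0e-04 -1.0e+00] F [ 0.33 -0.04 -0.91] w 0.0481
hit True t 37.0 p [0.5019 0.243  0.018 ] x [ 1.  0. -0.] z [-4.e-04 -1.e-04 -1.e+00] F [-0.5   0.45  4.72] w 0.0476
```

View pics/pl2.png

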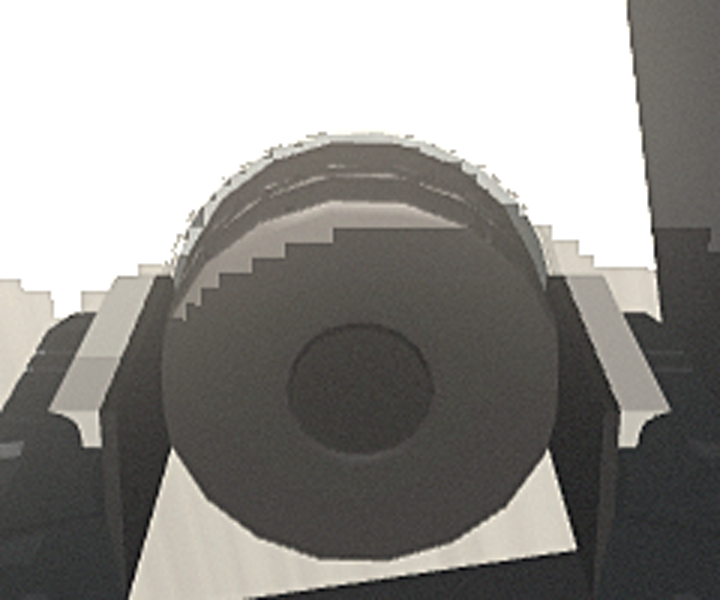

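```bash
python3 - <<'E'
from cell import *
from h import *
grip(0.085); st("open")
move_l([.502,.243,.08],R(0),0.15); move_l([.502,.246,.18],R(0),0.2); pause(.2); st(); look("w_end"); look("s_end","scene"); look("t_end","top")
T=np.load("pics/w_end_T.npy"); C=cloud("wrist",np.load("pics/w_end.npy"),T)
z=C[205:235,310:340,2]; print(np.median(z), [round(float(np.median(C[a-2:a+3,b-2:b+3,2])),4) for a,b in((200,325),(225,305),(225,345),(240,325))])
E
python3 - <<'E'
import cv2
a=cv2.imread(f"pics/w_end.png"); a=cv2.convertScaleAbs(a,alpha=1.6); cv2.imwrite(f"pics/end2.png",cv2.resize(a[150:310,210:400],None,fx=3.7,fy=3.7,interpolation=cv2.INTER_CUBIC))
E
```

```text
open t 37.51 p [0.5014 0.2427 0.0175] x [ 1.     0.    -0.001] z [-1.3e-03 -9.0e-04 -1.0e+00] F [ 1.61  0.52 -0.83] w 0.0847
 t 38.92 p [0.5014 0.2456 0.1786] x [ 1.    -0.    -0.002] z [-0.0017 -0.0017 -1.    ] F [-0.15 -0.1  -0.6 ] w 0.0852
0.03399138124762893 [0.034, 0.0339, 0.0342, 0.0338]
```

View pics/end2.png

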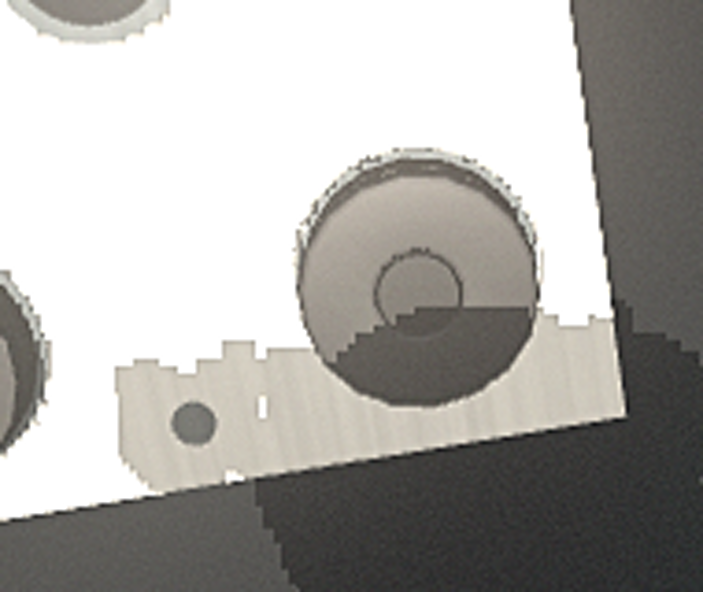

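View pics/s_end.png

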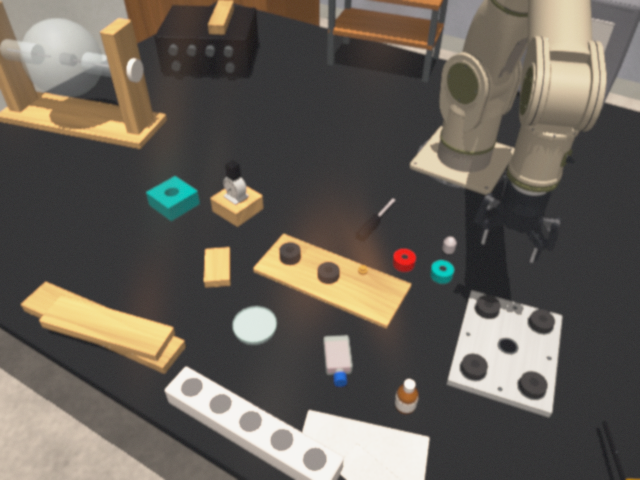

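```bash
python3 - <<'E'
from cell import *
job_done(); print(sense()["time"])
E
```

```text
the job is handed in; nothing more can be done
the job is handed in; nothing more can be done
```

The job is handed in at about 39 s of the 72 s allowed: the pad that reads 50 is in the empty seat and the gauge is back in its rest.

- **Readings:** I pressed the gauge upright on all three pads at about 13–15 N and held each for over a second. The right-hand pad read about 77, the middle one about 20 and the left-hand one 50.
- **Gauge:** It went down to the same height it was lifted from and stopped on contact at 7–8 N. The wrist picture after release shows it upright and centred in the block.
- **Pad:** I placed the left-hand pad, same way up. Its top now measures 34 mm above the table, which is the 10 mm floor plus its 24 mm height. It is level to within the depth noise and sits inside the recess all round.
- **Rest of the scene:** In the final scene picture the other two pads and the bystanders are where they started.

None of my checks failed, but one depth-based tilt check made while the pad was held disagreed, giving a slope of 0.37. A row-by-row look at the same depth data showed the pad level, so I put the figure down to stray depth pixels.

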